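Present a tube's bar code to the hands-free scanner

ROBOT

A 7-joint arm with a two-finger parallel gripper is mounted at the origin on the work surface. World frame = base frame: x ahead of the robot, y to its left, z up, the work surface at z = 0. Lengths are in m, angles in rad, forces in N, time in s.
With the tool pointing down it reaches from about 0.35 to 0.9 m from the base axis. Payload 19.9 kg.
Tool frame: the origin (TCP) lies between the finger pads; the fingertips stand 19 mm ahead of it and the grasp point (between the pads) is the TCP; z points along the fingers, y is the direction in which the jaws open and shut (so a half turn about z gives the same grasp; the last joint's range is limited). The gripper opens to 94 mm and grips with 3 to 60 N. Pads are 16 mm wide; open, the fingers measure 119 mm over their backs; the gripper's body (75 mm by 177 mm) begins 78 mm behind the grasp point.
Start: joints at [-1.266, 0.417, -0.01, 1.614, 0.005, 1.111, -0.053], TCP at [0.212, 0.588, 0.186] pointing down, gripper open.
Joint ranges: [-2.81, 2.81], [-0.39, 2.02], [-1.27, 1.25], [0.06, 2.57], [-1.19, 4.33], [0.19, 2], [-2.82, 2.82]. Speed limits (rad/s): [1.89, 1.89, 2.39, 2.39, 3.01, 3.01, 3.01].

INTERFACE

Orientations are given as a 3x3 rotation matrix whose columns are the frame's x, y, z axes.
In Python, from rig import robot gives the robot as it stands. Calls block until the motion is done:
- robot.move_ptp(position, orientation): joint-space move of the TCP to a pose.
- robot.move_linear(position, velocity=0.15, frame=None, threshold=None): straight line of the TCP; frame=None keeps the orientation; velocity is the mean speed in m/s. With threshold (N) it stops when the force on the tool has changed by that much, and returns True; else False.
- robot.goto_joints(angles): joint-space move.
- robot.gripper_to(opening): finger opening in m; the grip force is fixed at half the most; returns when the fingers have stopped.
- robot.pause(seconds).
- robot.ik(position, orientation): joint angles nearest the present ones, or None.
- robot.get_state(): the state.
- robot.grab_frame(name): name is "scene" or "top" or "wrist"; returns the picture (420x560x3 uint8, red, green, blue); there is no depth.
- robot.camera_info(name): a dict with "fx", "fy", "cx", "cy" (pixels), "rvec" (rotation vector, rad) and "tvec" (3), from world to camera coordinates, as OpenCV has them. Camera axes: x right, y down, z forward; pixel columns grow to the right and rows downward; lengths in m; the calibration is good to about 2 mm. A picture is of the moment at which its call begins: read the wrist's pose just before it. camera_info takes no time and is no camera call; for the wrist camera it gives the pose at the moment of the call.
A pose or a line that the arm cannot do raises robot.PlanningError and nothing moves.
- robot.sign_off(): hands the job in, once; it reports no verdict.
The state is a dict: "time": time; "qpos": joint angles; "joint_vel": joint speeds; "effort": joint torques, N m; "ee_pos": TCP position; "tool_rot": TCP orientation; "force": force on the tool from outside, world axes, zero at the start; "moment": the same for the moment, N m; "opening": finger opening in m.
Only numpy, scipy, OpenCV 4.12 (cv2) and the standard library are available. Lean on these libraries where they do the work, as an engineer would, in place of code of your own. Each camera call takes 0.05 s, during which the arm holds its last target. There are 200 camera calls.

TASK

Take the violet-capped tube by its cap and draw it up out of the blue rack, then tip it over so that the bar code on its label squarely faces the scanner's slanted window, centred in front of the window and about 9 cm away. Finish there, still holding the tube raised and still by its cap, so that the label stays uncovered and the scanner can read it. Do not touch the scanner, and leave the other tubes and the things on the bench where they are.

Things in the scene. Friction and masses are not known exactly. Their poses are not given: they have to be found in the camera images.
- violet_tube: tube to scan: frosted, 16 mm across, 110 mm tall, 20 g; violet round cap 19 mm across at z = 88 to 110 mm. Origin: centre of its foot; z along it to the cap; x: the way its bar code faces. White label, z = 12 to 76 mm, to 100 degrees either side of +x, black bars on +x. Stands upright and loose in the rack, foot 6 mm above the bench, top 46 mm clear of the rack. Grip the cap along any direction
- label (a point): the middle of the bar code on the violet tube's label: 8.3 mm from the tube's axis along its +x, 44 mm above its foot; it has the tube's axes
- rack: open blue plastic rack, fixed, 70 (x) x 212 (y) x 70 mm high; origin: centre of its underside, z up. 18 mm square openings, 22 mm pitch. Five tubes in cells at (x, y) mm (-22,-88), (22,-44), (-22,0), (22,44), (-22,88), 62 mm or more apart, cells between empty; which is where changes. Labels face the rack's +x side, turned up to 50 degrees either way
- scanner: code scanner on a stand, fixed, 340 mm tall: round grey base 132 mm across, bent neck, white head; looks to its own -x, down. Origin: bench level, below the window; base centre at x = 90 mm. Neck at x = 100 to 132 mm, bending forward to the head at the top; head over x = -25 to 90 mm, lower edge 235 mm up
- scan_head: the scanner's head; origin: centre of its dark red window (62 x 46 mm, black bezel 78 x 62 mm), at x = 5, z = 262 mm of the scanner. x: the way the window looks, square out of the glass, 50 degrees below level; y: level, across the window; z: in the window's plane, downward. The head lies at x below 1 mm. The code faces the window when the tube's x points opposite to this x
- teal_a: bystander: the same kind of tube with a teal (blue-green) cap, 16 mm x 110 mm, in another cell of the rack; origin at the centre of its foot, z along it to the cap; leave it in its cell
- teal_b: bystander: the same kind of tube with a teal (blue-green) cap, 16 mm x 110 mm, in another cell of the rack; origin at the centre of its foot, z along it to the cap; leave it in its cell
- teal_c: bystander: the same kind of tube with a teal (blue-green) cap, 16 mm x 110 mm, in another cell of the rack; origin at the centre of its foot, z along it to the cap; leave it in its cell
- teal_d: bystander: the same kind of tube with a teal (blue-green) cap, 16 mm x 110 mm, in another cell of the rack; origin at the centre of its foot, z along it to the cap; leave it in its cell
- pot_a: bystander: loose specimen pot with a yellow screw lid, 62 mm across, 66 mm tall, on the bench; origin at the centre of its underside
- pot_b: bystander: loose specimen pot with a white screw lid, 62 mm across, 66 mm tall, on the bench; origin at the centre of its underside
- marker: bystander: loose black and blue marker pen lying on the bench, 125 mm along its y, 14 mm thick; origin at the middle of its underside
Mind the look-alikes: they are no part of the job. What is shaped like the rack but orange is not meant.

How it is judged:
By the outcome, as a careful person would: the job done as asked, in the order asked, and still so for the second after the job is handed in, while the arm keeps its last pose, push and grip.
It also fails if it takes over 32 s, if anything falls off the work surface, if the arm or the gripper's body presses on something with over 40 N, if the wrist force passes 120 N, or if a joint passes its speed limit or range.

## Working session

There is one attempt and no reset: what is moved stays moved. The work goes in short steps, each a Python script; the robot and the scene stay as the last script left them, time stands still between calls to the robot, and variables do not carry over. Pictures are saved under pics/ and viewed, about 8 in all and at most 12, crops included, and the job is handed in when it is done.

```bash
ls; mkdir -p pics; python3 - <<'E'
from rig import robot
import cv2,numpy as np
for n in("scene","top","wrist"):
    i=robot.camera_info(n); print(n,{k:np.round(v,4).tolist() for k,v in i.items()})
    cv2.imwrite(f"pics/{n}0.png",robot.grab_frame(n)[:,:,::-1])
E
```

```text
pics
scene {'fx': 384.756, 'fy': 384.756, 'cx': 279.5549, 'cy': 210.2474, 'rvec': [0.9324, 2.4008, -1.1585], 'tvec': [0.4522, -0.0714, 1.2962]}
top {'fx': 455.9424, 'fy': 455.9424, 'cx': 282.4495, 'cy': 215.931, 'rvec': [2.2133, -2.1536, 0.0675], 'tvec': [-0.0341, 0.5711, 1.4765]}
wrist {'fx': 373.7247, 'fy': 373.7247, 'cx': 273.3393, 'cy': 206.517, 'rvec': [-2.3652, -1.6649, -0.2434], 'tvec': [-0.6239, -0.031, 0.3921]}
```

View pics/scene0.png

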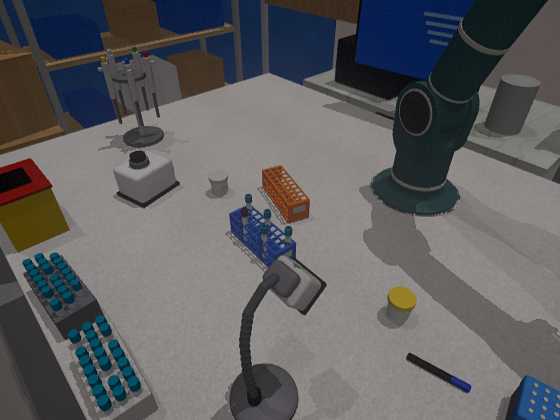

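View pics/top0.png

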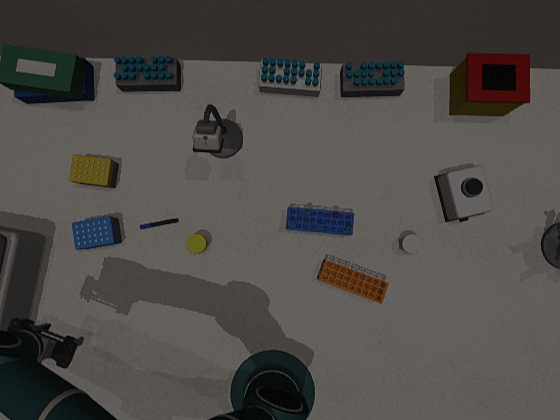

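Overview: the blue rack is at top (320,220) and scene (265,237). The scanner is at top (218,137) and scene (280,340). The violet cap is at scene (245,212). Next, enlarged crops.

```bash
python3 - <<'E'
import cv2,numpy as np
t=cv2.imread("pics/top0.png");s=cv2.imread("pics/scene0.png")
def c(im,x,y,w,h,W,H):
    o=cv2.resize(im[y:y+h,x:x+w],(W,H),interpolation=cv2.INTER_CUBIC);o=cv2.convertScaleAbs(o,alpha=1.5)
    for k in range(0,w,10): cv2.putText(o,str(x+k),(k*W//w,8),0,.3,(0,255,255)); cv2.line(o,(k*W//w,10),(k*W//w,16),(0,255,255))
    for k in range(0,h,10): cv2.putText(o,str(y+k),(0,k*H//h+3),0,.3,(0,255,255)); cv2.line(o,(18,k*H//h),(24,k*H//h),(0,255,255))
    return o
a=np.hstack([c(t,280,195,80,50,480,300),c(t,185,95,64,60,320,300)])
b=np.hstack([c(s,220,185,80,80,300,300),c(s,220,250,125,75,500,300)])
cv2.imwrite("pics/crop1.png",np.vstack([a,b]))
E
```

```text
(no output)
```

View pics/crop1.png

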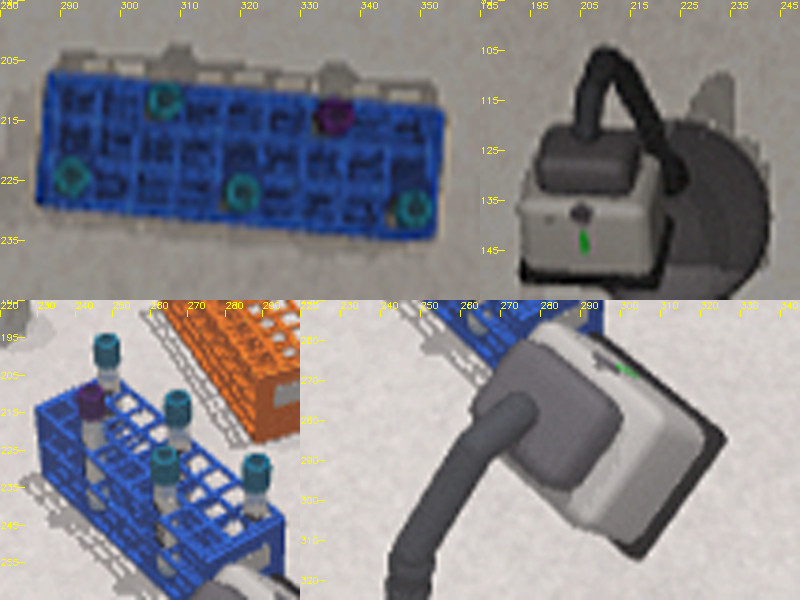

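```bash
cat > h.py <<'E'
import cv2,numpy as np
from rig import robot
def cam(n,i=None):
    i=i or robot.camera_info(n); R=cv2.Rodrigues(np.array(i["rvec"],float))[0]; t=np.array(i["tvec"],float).reshape(3)
    K=np.array([[i["fx"],0,i["cx"]],[0,i["fy"],i["cy"]],[0,0,1]]); return K,R,t
def proj(c,X):
    K,R,t=c; p=(np.atleast_2d(X)@R.T+t)@K.T; return p[:,:2]/p[:,2:]
def tri(obs):
    A=[];b=[]
    for c,uv in obs:
        K,R,t=c; o=-R.T@t; d=R.T@np.linalg.inv(K)@[*uv,1]; d/=np.linalg.norm(d); P=np.eye(3)-np.outer(d,d); A.append(P); b.append(P@o)
    X=np.linalg.lstsq(np.vstack(A),np.hstack(b),rcond=None)[0]
    return X,[float(np.linalg.norm(proj(c,X)[0]-uv)) for c,uv in obs]
def plane(c,uv,z):
    K,R,t=c; o=-R.T@t; d=R.T@np.linalg.inv(K)@[*uv,1]; return o+d*(z-o[2])/d[2]
E
python3 - <<'E'
from h import *
np.set_printoptions(precision=4,suppress=True)
T,S,W=cam("top"),cam("scene"),cam("wrist")
for n,c in(("T",T),("S",S),("W",W)): print(n,-c[1].T@c[2],c[1][2])
st=robot.get_state();Rt=np.array(st["tool_rot"]);print(Rt,st["ee_pos"],"cam in tool",Rt.T@(-W[1].T@W[2]-st["ee_pos"]),(W[1]@Rt).T)
for n,a,b in(("violet",(334.5,213.5),(244.3,208)),("green",(206,143.2),(301.7,267)),("dark",(205,137.4),(296.7,265)),("b1",(193,151),(325.5,284.2)),("b2",(220,152),(305.5,313.7)),
 ("tealLL",(290.8,224),(288.4,300-40)),("n1",(205,106),(248,290))): print(n,*tri([(T,a),(S,b)]))
print("base",plane(T,(225,138),.01))
for uv in((290.5,224.5),(347.5,229.5),(306.5,211.5),(334.5,213.5),(319.5,226.5)): print(plane(T,uv,.116))
print("base S",plane(S,(264,397),.012))
E
```

```text
T [ 0.4701 -0.0294  1.5118] [ 0.068   0.0073 -0.9977]
S [1.0498 0.4753 0.7496] [-0.5295 -0.577  -0.6219]
W [0.1325 0.6157 0.3839] [ 0.2705 -0.0979 -0.9577]
[[-0.9408  0.3389 -0.0002]
 [ 0.3389  0.9408 -0.001 ]
 [-0.0001 -0.001  -1.    ]] [0.2117 0.5877 0.1851] cam in tool [ 0.084  -0.0007 -0.1988] [[ 0.0014 -0.9578 -0.2876]
 [ 1.      0.0014  0.0005]
 [-0.0001 -0.2876  0.9578]]
violet [ 0.5767 -0.1781  0.1207] [0.013754134570973556, 0.01589875197180955]
green [0.7421 0.1907 0.3043] [0.26791360600380326, 0.4593809708014917]
dark [0.7545 0.1914 0.3182] [0.2860273002683411, 0.497802044710521]
b1 [0.725  0.2287 0.2827] [0.036189485142759235, 0.06331743493666137]
b2 [0.737  0.1823 0.175 ] [4.952358136462039, 8.209329750475282]
tealLL [ 0.5447 -0.0444  0.0046] [0.9623258850816991, 1.1894759770314305]
n1 [0.8408 0.1895 0.3272] [1.7605285723014994, 3.3377642996337804]
base [0.8283 0.1808 0.01  ]
[ 0.5396 -0.0446  0.116 ]
[ 0.5291 -0.2193  0.116 ]
[ 0.5809 -0.0926  0.116 ]
[ 0.5771 -0.1786  0.116 ]
[ 0.5359 -0.1335  0.116 ]
base S [0.8317 0.1946 0.012 ]
```

```bash
cat >> h.py <<'E'
C=np.array([[0,1,0],[-.9578,0,-.2876],[-.2876,0,.9578]]).T; CP=np.array([.084,-.0007,-.1988])
def look(tgt,d,dist,roll):
    "tool pose whose wrist camera looks along d at tgt"
    d=np.array(d,float)/np.linalg.norm(d); x=np.cross(d,[0,0,1]); x/=np.linalg.norm(x); y=np.cross(d,x)
    M=np.column_stack([np.cos(roll)*x+np.sin(roll)*y,-np.sin(roll)*x+np.cos(roll)*y,d])
    R=M@C.T; return np.array(tgt)-dist*d-R@CP, R
def ik(p,R):
    try: return robot.ik(p,R)
    except Exception: return None
E
python3 - <<'E'
from h import *
np.set_printoptions(precision=3,suppress=True)
r=np.radians
print("label views")
for el in(25,35,45,55):
  for az in(-30,0,30):
    for roll in(0,90,180,270):
      d=-np.array([np.cos(r(el))*np.cos(r(az)),np.cos(r(el))*np.sin(r(az)),np.sin(r(el))])
      for dist in(.25,.3):
        p,R=look([.577,-.178,.085],d,dist,r(roll))
        q=ik(p,R)
        if q is not None: print(el,az,roll,dist,p,R[:,2])
print("scanner views")
for el in(-20,-10,0,10,20):
  for roll in(0,90,180,270):
    for dist in(.25,.3,.35):
      p,R=look([.735,.19,.262],[np.cos(r(el)),0,-np.sin(r(el))],dist,r(roll)); q=ik(p,R)
      if q is not None: print(el,roll,dist,p,R[:,2])
print("final")
n=np.array([-np.cos(r(50)),0,-np.sin(r(50))]); L=np.array([.742,.19,.262])+.09*n; x=-n
for psi in range(-180,180,30):
  z0=np.array([-.766,0,.643]);y0=np.cross(z0,x); z=np.cos(r(psi))*z0+np.sin(r(psi))*y0
  c=L-.0083*x+z*(.101-.044)
  out=[]
  for yaw in range(0,360,30):
    y=np.cross(z,x); tx=np.cos(r(yaw))*x+np.sin(r(yaw))*y
    R=np.column_stack([tx,np.cross(-z,tx),-z])
    if ik(c,R) is not None: out.append(yaw)
  print(psi,c,out)
E
```

```text
label views
25 30 180 0.25 [ 0.597 -0.167  0.121] [-0.647 -0.373 -0.665]
25 30 180 0.3 [ 0.636 -0.145  0.142] [-0.647 -0.373 -0.665]
25 30 270 0.25 [ 0.593 -0.142  0.101] [-0.608 -0.683 -0.405]
25 30 270 0.3 [ 0.632 -0.119  0.122] [-0.608 -0.683 -0.405]
35 -30 180 0.25 [ 0.59  -0.186  0.124] [-0.537  0.31  -0.785]
35 -30 180 0.3 [ 0.626 -0.207  0.153] [-0.537  0.31  -0.785]
35 0 180 0.25 [ 0.593 -0.179  0.124] [-0.62   0.    -0.785]
35 0 180 0.3 [ 0.634 -0.179  0.153] [-0.62   0.    -0.785]
35 30 180 0.25 [ 0.591 -0.171  0.124] [-0.537 -0.31  -0.785]
35 30 180 0.3 [ 0.626 -0.15   0.153] [-0.537 -0.31  -0.785]
35 30 270 0.25 [ 0.59  -0.144  0.106] [-0.536 -0.641 -0.549]
35 30 270 0.3 [ 0.626 -0.123  0.135] [-0.536 -0.641 -0.549]
45 -30 90 0.25 [ 0.587 -0.211  0.11 ] [-0.443  0.588 -0.677]
45 -30 90 0.3 [ 0.618 -0.229  0.145] [-0.443  0.588 -0.677]
45 -30 180 0.25 [ 0.584 -0.183  0.127] [-0.41   0.237 -0.881]
45 -30 180 0.3 [ 0.615 -0.201  0.162] [-0.41   0.237 -0.881]
45 0 180 0.25 [ 0.586 -0.179  0.127] [-0.474  0.    -0.881]
45 0 180 0.3 [ 0.621 -0.179  0.162] [-0.474  0.    -0.881]
[... 4811 characters left out ...]
]
-150 [0.717 0.161 0.155] []
-120 [0.701 0.141 0.168] [0, 30, 60, 90, 120, 150, 180, 210, 240, 270, 300, 330]
-90 [0.679 0.133 0.187] [0, 30, 60, 90, 120, 150, 180, 210, 240, 270, 300, 330]
-60 [0.657 0.141 0.205] [0, 30, 60, 90, 120, 150, 210, 240, 270, 300, 330]
-30 [0.641 0.161 0.218] [0, 30, 60, 90, 120, 180, 210, 240, 270, 300, 330]
0 [0.635 0.19  0.223] [0, 60, 90, 120, 150, 180, 210, 240, 270, 300, 330]
30 [0.641 0.219 0.218] [0, 30, 60, 90, 120, 150, 180, 210, 240, 270, 300, 330]
60 [0.657 0.239 0.205] [0, 30, 60, 90, 120, 150, 180, 210, 240, 270, 300, 330]
90 [0.679 0.247 0.187] [0, 30, 60, 90, 120, 150, 180, 210, 240, 270, 300]
120 [0.701 0.239 0.168] []
150 [0.717 0.219 0.155] []
```

```bash
python3 - <<'E'
from h import *
import pickle
r=np.radians
for k,az in enumerate((18,-18)):
    d=[np.cos(r(-10))*np.cos(r(az)),np.cos(r(-10))*np.sin(r(az)),-np.sin(r(-10))]
    p,R=look([.735,.19,.262],d,.36,np.pi); robot.move_ptp(p,R); robot.pause(.15)
    i=robot.camera_info("wrist"); im=robot.grab_frame("wrist")[:,:,::-1]
    pickle.dump(i,open(f"sc{k}.pkl","wb")); cv2.imwrite(f"pics/sc{k}.png",im)
    print(robot.get_state()["time"])
a=[cv2.rotate(cv2.imread(f"pics/sc{k}.png"),cv2.ROTATE_180) for k in(0,1)]
cv2.imwrite("pics/sc.png",cv2.resize(np.hstack(a),(800,300)))
E
```

```text
Traceback (most recent call last):
rig.PlanningError: the arm cannot take that pose within its joint ranges
```

```bash
python3 - <<'E'
from h import *
import pickle
r=np.radians
def D(el,az): return [np.cos(r(el))*np.cos(r(az)),np.cos(r(el))*np.sin(r(az)),-np.sin(r(el))]
k=0
for opts in([(e,a) for a in(20,12,6,0) for e in(-10,0)],[(e,a) for a in(-20,-12) for e in(-10,0)]):
    for e,a in opts:
        p,R=look([.735,.19,.262],D(e,a),.36,np.pi)
        if ik(p,R) is None: continue
        robot.move_ptp(p,R); robot.pause(.15)
        i=robot.camera_info("wrist"); im=robot.grab_frame("wrist")[:,:,::-1]
        pickle.dump(i,open(f"sc{k}.pkl","wb")); cv2.imwrite(f"pics/sc{k}.png",im); k+=1
        print(e,a,robot.get_state()["time"]); break
a=[cv2.rotate(cv2.imread(f"pics/sc{j}.png"),cv2.ROTATE_180) for j in range(k)]
cv2.imwrite("pics/sc.png",cv2.resize(np.hstack(a),(800,300)))
E
```

```text
-10 20 3.3
-10 -20 4.95
```

View pics/sc.png

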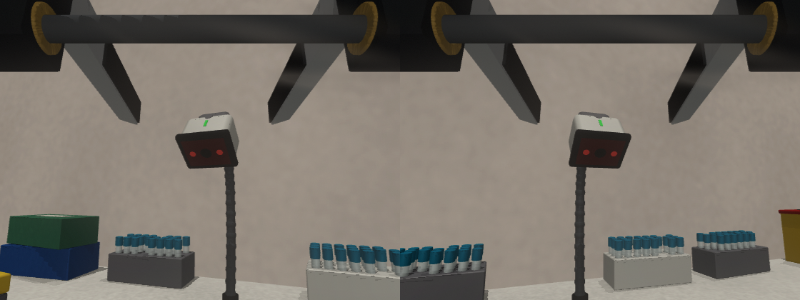

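The scanner head shows clearly in both views, with the bezel around (207,150) on the left and (600,150) on the right in the composite. Enlarging for the corners.

```bash
python3 - <<'E'
import cv2,numpy as np
o=[]
for k in(0,1):
    a=cv2.rotate(cv2.imread(f"pics/sc{k}.png"),cv2.ROTATE_180)
    x,y,w,h=(240,150,100,100) if k==0 else (230,150,100,100)
    b=cv2.convertScaleAbs(cv2.resize(a[y:y+h,x:x+w],(400,400),interpolation=cv2.INTER_CUBIC),alpha=1.8)
    for j in range(0,100,10):
        cv2.putText(b,str(x+j),(j*4,8),0,.3,(255,0,0)); cv2.putText(b,str(y+j),(0,j*4+3),0,.3,(255,0,0)); cv2.line(b,(j*4,10),(j*4,14),(255,0,0)); cv2.line(b,(20,j*4),(24,j*4),(255,0,0))
    o.append(b)
cv2.imwrite("pics/scz.png",np.hstack(o))
E
```

```text
(no output)
```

View pics/scz.png

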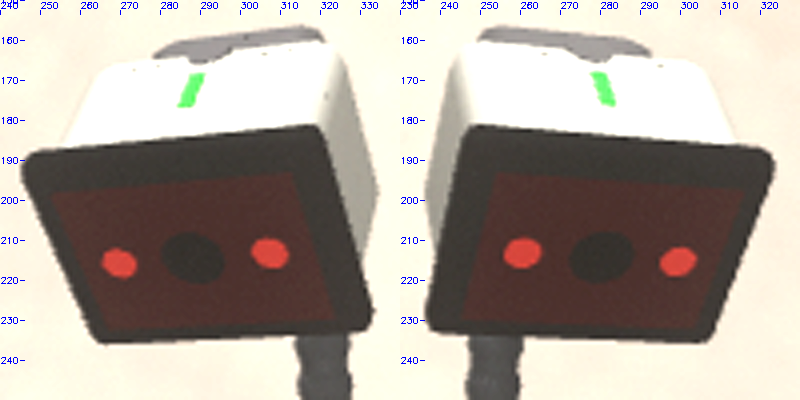

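```bash
python3 - <<'E'
from h import *
import pickle
from scipy.optimize import least_squares
np.set_printoptions(precision=4,suppress=True)
px=[np.array([(50,192),(296,174),(334,319),(108,328)],float),np.array([(94,174),(346,190),(289,328),(63,320)],float)]
obs=[]
for k in(0,1):
    p=(px[k]+.5)/4-.5+[(240,150),(230,150)][k]; obs.append((cam("w",pickle.load(open(f"sc{k}.pkl","rb"))),[559,419]-p))
pts=np.array([(0,.031,-.023),(0,-.031,-.023),(0,-.031,.023),(0,.031,.023)])
for j in range(4): X,e=tri([(c,o[j]) for c,o in obs]); print(X,np.round(e,2))
def Rh(yaw,t):
    c,s=np.cos(t),np.sin(t); return cv2.Rodrigues(np.array([0,0,yaw]))[0]@np.array([[-c,0,s],[0,1,0],[-s,0,-c]])
f=lambda v:np.concatenate([(proj(c,pts@Rh(v[3],v[4]).T+v[:3])-o).ravel() for c,o in obs])
r=least_squares(f,[.74,.19,.262,0,.87]); print("free tilt",r.x,np.degrees(r.x[3:]),np.sqrt(np.mean(r.fun**2)))
g=least_squares(lambda v:f([*v,np.radians(50)]),[.74,.19,.262,0]); print("50",g.x,np.degrees(g.x[3]),np.sqrt(np.mean(g.fun**2)))
s=g.x; ax=np.array([np.cos(s[3]),np.sin(s[3])]); print("base pred",s[:2]+ax*.085)
E
```

```text
[0.7285 0.2237 0.277 ] [0.46 0.49]
[0.7274 0.1605 0.2771] [0.26 0.25]
[0.7629 0.1611 0.2474] [0.08 0.08]
[0.7621 0.2221 0.2472] [0.35 0.38]
free tilt [ 0.7453  0.1919  0.2621 -0.0106  0.871 ] [-0.6046 49.902 ] 0.4526171501670258
50 [ 0.7453  0.1919  0.2621 -0.0105] -0.6038954519382198 0.4530249405761068
base pred [0.8303 0.191 ]
```

```bash
python3 - <<'E'
from h import *
import pickle
r=np.radians
k=0
def D(el,az): return [-np.cos(r(el))*np.cos(r(az)),-np.cos(r(el))*np.sin(r(az)),-np.sin(r(el))]
for opts in([(e,a) for e in(35,40,45) for a in(20,)],[(e,a) for e in(35,40,45) for a in(-20,)]):
    for e,a in opts:
        p,R=look([.577,-.178,.085],D(e,a),.33,np.pi)
        if ik(p,R) is None: continue
        if k==0: robot.move_ptp(p+[0,0,.15],R)
        robot.move_ptp(p,R); robot.pause(.15)
        i=robot.camera_info("wrist"); im=robot.grab_frame("wrist")[:,:,::-1]
        pickle.dump(i,open(f"lb{k}.pkl","wb")); cv2.imwrite(f"pics/lb{k}.png",im)
        uv=proj(cam("w",i),[.577,-.178,.085])[0]; print(e,a,robot.get_state()["time"],uv); k+=1; break
o=[]
for j in range(k):
    a=cv2.rotate(cv2.imread(f"pics/lb{j}.png"),cv2.ROTATE_180); uv=proj(cam("w",pickle.load(open(f"lb{j}.pkl","rb"))),[.577,-.178,.085])[0]
    x,y=(np.array([559,419])-uv-50).astype(int); print(x,y)
    b=cv2.resize(a[y:y+100,x:x+100],(400,400),interpolation=cv2.INTER_CUBIC)
    for q in range(0,100,10):
        cv2.putText(b,str(x+q),(q*4,8),0,.3,(0,255,0)); cv2.putText(b,str(y+q),(0,q*4+3),0,.3,(0,255,0))
    o.append(b)
cv2.imwrite("pics/lbz.png",np.hstack(o))
E
```

```text
Traceback (most recent call last):
rig.PlanningError: the arm cannot take that pose within its joint ranges
```

```bash
python3 - <<'E'
from h import *
import pickle
r=np.radians
def D(el,az): return [-np.cos(r(el))*np.cos(r(az)),-np.cos(r(el))*np.sin(r(az)),-np.sin(r(el))]
robot.move_ptp([.6,-.1,.3],np.diag([1.,-1,-1]))
o=[]
for k,a in enumerate((20,-20)):
    for e in(35,40,45):
        p,R=look([.577,-.178,.085],D(e,a),.33,np.pi)
        if ik(p,R) is not None: break
    robot.move_ptp(p,R); robot.pause(.15)
    i=robot.camera_info("wrist"); im=robot.grab_frame("wrist")[:,:,::-1]
    pickle.dump(i,open(f"lb{k}.pkl","wb")); cv2.imwrite(f"pics/lb{k}.png",im)
    uv=proj(cam("w",i),[.577,-.178,.085])[0]; print(e,a,robot.get_state()["time"],uv)
    x,y=(np.array([559,419])-uv-50).astype(int); print(x,y)
    b=cv2.resize(cv2.rotate(im,cv2.ROTATE_180)[y:y+100,x:x+100],(400,400),interpolation=cv2.INTER_CUBIC)
    for q in range(0,100,10):
        cv2.putText(b,str(x+q),(q*4,8),0,.3,(0,255,0)); cv2.putText(b,str(y+q),(0,q*4+3),0,.3,(0,255,0))
    o.append(b)
cv2.imwrite("pics/lbz.png",np.hstack(o))
E
```

```text
35 20 7.6917 [270.09192823 205.41079284]
238 163
40 -20 8.3917 [272.66980156 206.74475488]
236 162
```

View pics/lbz.png

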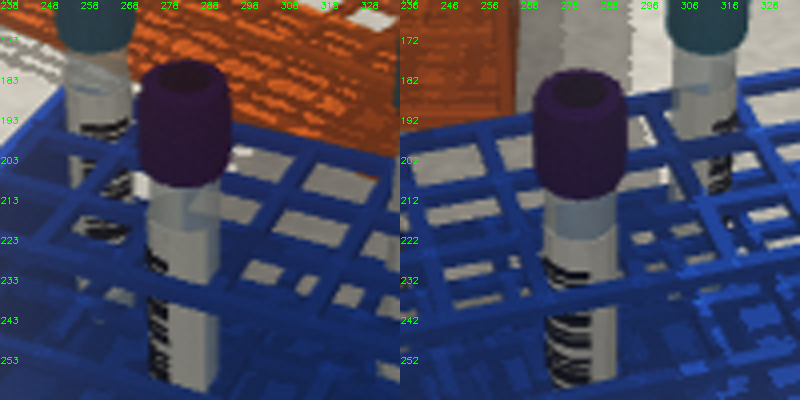

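The label's bars face toward image left (−y): their right edge is at px 590 in the right crop and px 168 in the left one, i.e. azimuth about −5°. I need a view from further to −y to see the left edge.

```bash
python3 - <<'E'
from h import *
import pickle
r=np.radians
def D(el,az): return [-np.cos(r(el))*np.cos(r(az)),-np.cos(r(el))*np.sin(r(az)),-np.sin(r(el))]
ok=[(e,a,ro) for a in(-60,-50,-40) for e in(35,40,45,50) for ro in(180,150,120,90,210) if ik(*look([.577,-.178,.082],D(e,a),.32,r(ro))) is not None]
print(ok[:6]); e,a,ro=ok[0]
p,R=look([.577,-.178,.082],D(e,a),.32,r(ro)); print(p,R[:,2])
robot.move_ptp(p,R); robot.pause(.15)
i=robot.camera_info("wrist"); im=robot.grab_frame("wrist")[:,:,::-1]
pickle.dump(i,open("lb2.pkl","wb")); cv2.imwrite("pics/lb2.png",im); print(robot.get_state()["time"])
# de-rotated upright crops x8 of tube (affine about projected axis)
o=[]
for k in(0,1,2):
    c=cam("w",pickle.load(open(f"lb{k}.pkl","rb"))); im=cv2.imread(f"pics/lb{k}.png")
    a,b=proj(c,[[.577,-.178,.06],[.577,-.178,.11]]); v=(a-b)/np.linalg.norm(a-b); s=8
    # dest down = v, right = perpendicular
    w=np.array([v[1],-v[0]]); A=s*np.array([w,v]); ctr=a; t=np.array([130,230])-A@ctr
    o.append(cv2.warpAffine(im,np.column_stack([A,t]),(260,460),flags=cv2.INTER_CUBIC))
    C0=-c[1].T@c[2]; print(k,np.degrees(np.arctan2(C0[1]+.178,C0[0]-.577)))
cv2.imwrite("pics/lbu.png",cv2.convertScaleAbs(np.hstack(o),alpha=1.4))
E
```

```text
[(35, -60, 180), (35, -60, 150), (35, -60, 120), (35, -60, 90), (35, -60, 210), (40, -60, 180)]
[ 0.61289925 -0.24157933  0.16154284] [-0.30981162  0.53660947 -0.78495964]
9.1167
0 19.385870571713593
1 -19.972550098786485
2 -59.73364836512573
```

View pics/lbu.png

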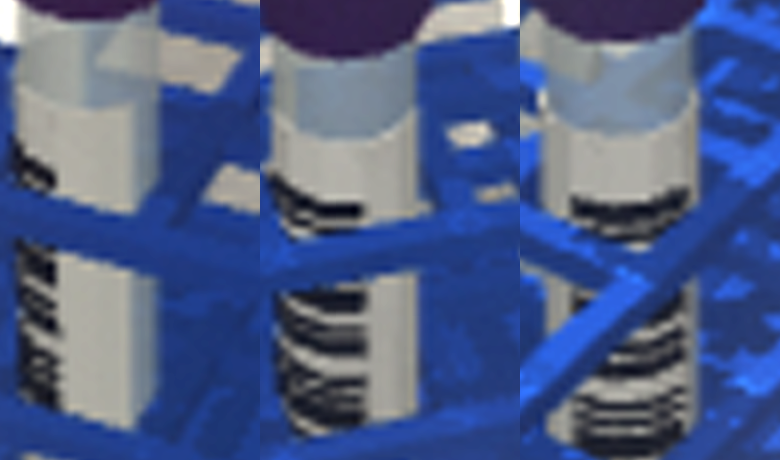

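```bash
python3 - <<'E'
from h import *
im=cv2.imread("pics/lbu.png")
b=im[:,:260],im[:,260:520],im[:,520:]
o=[]
for j,(k,y0,y1) in enumerate(((0,85,215),(1,100,230),(2,100,230),(0,240,420),(1,270,430),(2,300,450))):
    c=cv2.resize(b[k][y0:y1,0:200],(260*1,290)); c=cv2.convertScaleAbs(c,alpha=1.3)
    for q in range(0,200,20): cv2.putText(c,str(q),(int(q*1.3),8),0,.3,(0,255,0)); cv2.line(c,(int(q*1.3),10),(int(q*1.3),290),(0,255,0) if q%100==0 else (0,120,0),1)
    o.append(c)
cv2.imwrite("pics/lbv.png",np.vstack([np.hstack(o[:3]),np.hstack(o[3:])]))
E
```

```text
(no output)
```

View pics/lbv.png

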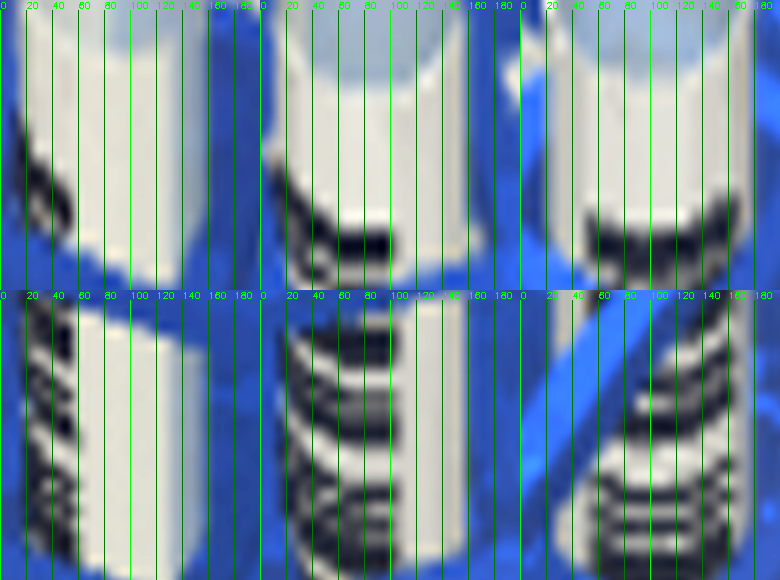

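```bash
python3 - <<'E'
from h import *
import pickle
np.set_printoptions(precision=4,suppress=True)
c=[cam("w",pickle.load(open(f"lb{k}.pkl","rb"))) for k in range(3)]
def rp(x,y,x0,y0): return np.array([559-((x+.5)/4-.5+x0),419-((y+.5)/4-.5+y0)])
h=[rp(184,76,238,163),rp(180,92,236,162)]   # cap-top recess centre
print("cap top",*tri(list(zip(c,h))))
# axis from warped crops at row 330 / 150
for row,cols in((160,(87,86,100)),(360,(87,88,100))):
    obs=[]
    for k in range(3):
        a,b=proj(c[k],[[.577,-.178,.06],[.577,-.178,.11]]); v=(a-b)/np.linalg.norm(a-b); w=np.array([v[1],-v[0]])
        p=a+(w*(cols[k]-130)+v*(row-230))/8
        C0=-c[k][1].T@c[k][2]
        # vertical plane through camera & pixel: constraint normal.(X-C0)=0
        d=c[k][1].T@np.linalg.inv(c[k][0])@[*p,1]; n=np.array([d[1],-d[0]])/np.hypot(*d[:2]); obs.append((n,n@C0[:2]))
    N=np.array([o[0] for o in obs]);q=np.array([o[1] for o in obs]); X=np.linalg.lstsq(N,q,rcond=None)[0]; print("axis xy",X,"res mm",(N@X-q)*1e3)
E
```

```text
cap top [ 0.5767 -0.183   0.1163] [0.2493955091270923, 0.2534154323212729]
axis xy [ 0.5765 -0.1833] res mm [ 0.113  -0.1721  0.1108]
axis xy [ 0.5765 -0.1835] res mm [ 0.1855 -0.2828  0.1822]
```

```bash
cat >> h.py <<'E'
W0=np.array([.7453,.1919,.2621]); YAW=-.0105
def final(az_label,dist=.09,h=.101,tool_az=np.radians(-3.4)):
    "final TCP pose for a tube upright-gripped at tool_az, label azimuth az_label, TCP h up the tube"
    Rz=lambda a:cv2.Rodrigues(np.array([0,0,a],float))[0]
    t=np.radians(50); Ys=Rz(YAW); x=Ys@[np.cos(t),0,np.sin(t)]; z=Ys@[-np.sin(t),0,np.cos(t)]
    Rf=np.column_stack([x,np.cross(z,x),z]); L=W0-dist*x
    tool=Rz(tool_az)@np.diag([1.,-1,-1])
    return L+Rf@[-.0083,0,h-.044], Rf@Rz(az_label).T@tool
E
python3 - <<'E'
from h import *
np.set_printoptions(precision=3,suppress=True)
a=np.radians(-3.4); R=cv2.Rodrigues(np.array([0,0,a]))[0]@np.diag([1.,-1,-1])
g=np.array([.5766,-.1827,.107])
pf,Rf=final(np.radians(-47.5)); print(pf,Rf,ik(pf,Rf))
robot.move_ptp(g+[0,0,.09],R); robot.gripper_to(.055)
print(robot.move_linear(g,.15,threshold=8), robot.get_state()["ee_pos"])
robot.gripper_to(0.0); s=robot.get_state(); print(s["opening"],s["force"],s["time"])
robot.move_linear(g+[0,0,.17],.2); s=robot.get_state(); print(s["opening"],s["ee_pos"],s["time"]); print(ik(pf,Rf),ik(pf-[.1,0,0],Rf))
cv2.imwrite("pics/lift.png",robot.grab_frame("scene")[:,:,::-1])
E
```

```text
[0.638 0.193 0.223] [[ 0.469  0.44   0.766]
 [ 0.691 -0.723 -0.008]
 [ 0.55   0.533 -0.643]] [ 0.098  0.23  -0.726  2.172  1.624  0.572 -2.744]
False [ 0.577 -0.183  0.108]
0.00041643009472893744 [0.357 0.997 0.623] 12.425
0.0004924203571235836 [ 0.576 -0.183  0.276] 13.425
[-0.059  0.204 -0.549  2.176  1.61   0.529 -2.754] [ 0.365  0.075 -1.099  2.342  1.546  0.594 -2.823]
```

```bash
python3 - <<'E'
from h import *
a=cv2.imread("pics/lift.png")[120:270,200:340]; 
w=cv2.rotate(robot.grab_frame("wrist")[:,:,::-1],cv2.ROTATE_180)
cv2.imwrite("pics/lz.png",np.hstack([cv2.resize(a,(400,428)),cv2.resize(w,(400,300))[:].copy() if 0 else cv2.copyMakeBorder(cv2.resize(w,(400,300)),0,128,0,0,0)]))
E
```

```text
(no output)
```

View pics/lz.png

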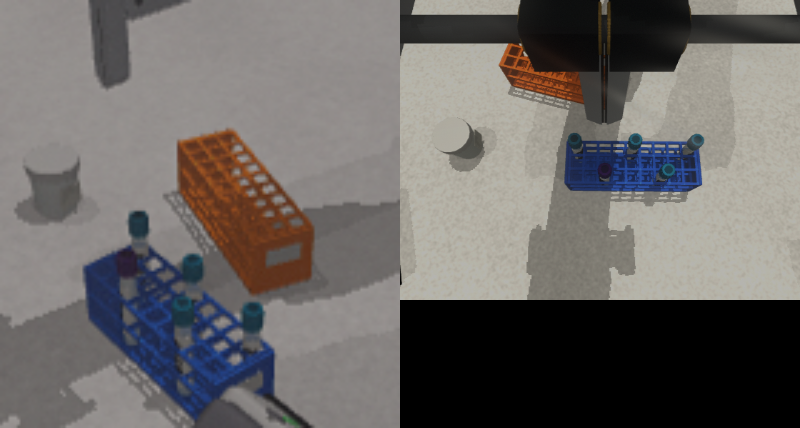

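```bash
python3 - <<'E'
from h import *
import pickle
s=robot.get_state(); print(s["ee_pos"],np.round(s["tool_rot"],3).tolist(),s["opening"])
W,S=cam("wrist"),cam("scene")
P=[[.5766,-.183,.1163],[.5766,-.178,.1163],s["ee_pos"],np.array(s["ee_pos"])-[0,0,.019]]
print([559,419]-proj(W,P)); print("scene",proj(S,P))
Rt=np.array(s["tool_rot"]);print("cam in tool",Rt.T@(-W[1].T@W[2]-s["ee_pos"]),(W[1]@Rt).T)
w=cv2.rotate(robot.grab_frame("wrist"),cv2.ROTATE_180); sc=cv2.imread("pics/lift.png")[:,:,::-1]
for n,im in(("w",w),("s",sc)):
    f=im.astype(int); m=(f[...,0]>f[...,1]+12)&(f[...,2]>f[...,1]+15)&(f[...,0]<110)&(f[...,2]<f[...,0]*1.9)
    _,_,st,ce=cv2.connectedComponentsWithStats(m.astype(np.uint8)); print(n,[(st[i].tolist(),ce[i].round(1).tolist()) for i in range(1,len(st)) if st[i,4]>15])
E
```

```text
[ 0.57609099 -0.18256932  0.27569482] [[0.998, -0.059, -0.002], [-0.059, -0.998, 0.001], [-0.002, -0.001, -1.0]] 6.997729772724258e-05
[[286.05232538 236.07385934]
 [291.13383728 235.78755325]
 [287.17718484 171.64359393]
 [287.04231224 183.65818739]]
scene [[243.31090586 208.44972376]
 [244.48068569 209.3098013 ]
 [239.79199113 156.33491553]
 [240.28324705 163.12516959]]
cam in tool [ 0.08414105  0.00075099 -0.19880167] [[ 1.42155776e-03 -9.57804258e-01 -2.87417784e-01]
 [ 9.99998990e-01  1.36135461e-03  4.09317360e-04]
 [-7.68386647e-07 -2.87418075e-01  9.57805226e-01]]
w [([278, 234, 17, 11, 68], [285.4, 240.4])]
s []
```

```bash
python3 - <<'E'
from h import *
w=cv2.rotate(robot.grab_frame("wrist"),cv2.ROTATE_180); s=robot.grab_frame("scene")
print("w",[(r,w[r,275:300:6].mean(axis=1).astype(int).tolist()) for r in range(156,192,2)])
print("s",[(r,s[r,231:250:3].mean(axis=1).astype(int).tolist()) for r in range(138,168,2)])
st=robot.get_state();p=np.array(st["ee_pos"]);R=np.array(st["tool_rot"])
for z in(.019,0,-.01,-.02,-.03): 
    P=[p+R@[x,0,z] for x in(-.008,.008)]; print(z,([559,419]-proj(cam("wrist"),P)).round(1).tolist(),proj(cam("scene"),P).round(1).tolist())
E
```

```text
w [(156, [60, 61, 33, 63, 63]), (158, [61, 61, 34, 63, 62]), (160, [60, 62, 34, 63, 63]), (162, [62, 61, 36, 63, 64]), (164, [61, 62, 35, 63, 63]), (166, [61, 61, 36, 63, 64]), (168, [61, 61, 35, 63, 65]), (170, [61, 62, 36, 63, 64]), (172, [77, 62, 113, 63, 119]), (174, [108, 88, 116, 116, 119]), (176, [108, 112, 116, 113, 118]), (178, [114, 115, 118, 114, 116]), (180, [113, 116, 115, 110, 117]), (182, [114, 117, 113, 110, 115]), (184, [110, 114, 113, 107, 110]), (186, [109, 112, 110, 113, 113]), (188, [108, 113, 108, 114, 115]), (190, [109, 112, 113, 112, 115])]
s [(138, [147, 74, 74, 77, 77, 145, 142]), (140, [147, 75, 76, 77, 76, 146, 145]), (142, [145, 73, 77, 79, 78, 147, 144]), (144, [145, 75, 75, 77, 78, 146, 145]), (146, [145, 75, 76, 78, 74, 146, 141]), (148, [144, 124, 74, 71, 92, 145, 144]), (150, [142, 148, 88, 149, 145, 144, 145]), (152, [142, 143, 147, 144, 143, 145, 144]), (154, [144, 144, 141, 144, 146, 145, 143]), (156, [145, 145, 142, 143, 144, 143, 143]), (158, [145, 145, 144, 142, 142, 144, 143]), (160, [146, 144, 144, 142, 145, 145, 144]), (162, [143, 143, 144, 144, 145, 145, 141]), (164, [144, 144, 144, 145, 146, 146, 142]), (166, [144, 145, 146, 143, 143, 145, 144])]
0.019 [[287.0, 171.7], [287.0, 195.8]] [[242.9, 161.9], [237.4, 164.1]]
0 [[287.2, 158.9], [287.1, 184.7]] [[242.4, 155.1], [236.9, 157.2]]
-0.01 [[287.2, 151.2], [287.2, 178.1]] [[242.2, 151.5], [236.6, 153.6]]
-0.02 [[287.3, 142.8], [287.3, 170.8]] [[241.9, 147.8], [236.3, 149.9]]
-0.03 [[287.4, 133.6], [287.4, 162.8]] [[241.7, 144.0], [236.0, 146.1]]
```

The gripper closed on nothing. The tube hasn't moved, and the fingertips are 19 mm behind the reported TCP in both the wrist and scene views, not 19 mm ahead of it. The true grasp point is therefore about 38 mm behind the reported TCP along the tool axis, so I'll correct for that and retry.

```bash
cat >> h.py <<'E'
OFF=.038
def cmd(p,R): return np.array(p)+OFF*np.array(R)[:,2]
E
python3 - <<'E'
from h import *
np.set_printoptions(precision=3,suppress=True)
R=np.array(cv2.Rodrigues(np.array([0,0,np.radians(-3.4)]))[0]@np.diag([1.,-1,-1]))
g=np.array([.5766,-.1827,.107])
robot.gripper_to(.055)
print(robot.move_linear(cmd(g,R),.2,threshold=8), robot.get_state()["ee_pos"])
robot.gripper_to(0.0); s=robot.get_state(); print(s["opening"],s["force"],s["time"])
if s["opening"]>.012:
    robot.move_linear(cmd(g+[0,0,.15],R),.2)
s=robot.get_state(); print(s["opening"],s["ee_pos"],s["force"],s["time"])
cv2.imwrite("pics/lift2.png",robot.grab_frame("scene")[:,:,::-1])
a=cv2.imread("pics/lift2.png")[110:260,190:330]
w=cv2.rotate(robot.grab_frame("wrist")[:,:,::-1],cv2.ROTATE_180)[110:320,180:400]; cv2.imwrite("pics/l2.png",np.hstack([cv2.resize(a,(400,428)),cv2.resize(w,(400,428))]))
pf,Rf=final(np.radians(-47.5)); print(ik(cmd(pf,Rf),Rf),ik(cmd(pf-[.1,0,0],Rf),Rf))
E
```

```text
False [ 0.577 -0.183  0.07 ]
0.018312622831140872 [ 0.434  0.321 -0.052] 16.4833
0.0183406664970719 [ 0.576 -0.183  0.218] [-0.554 -0.744 -0.173] 17.3833
[ 0.112  0.334 -0.73   2.133  1.738  0.607 -2.803] None
```

View pics/l2.png

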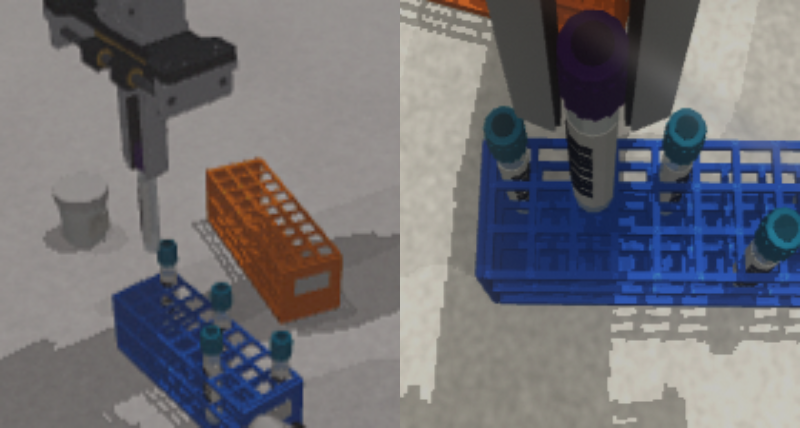

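```bash
cat >> h.py <<'E'
def rotn(p,R,psi):
    "spin the final pose about the window normal through the label"
    t=np.radians(50); x=cv2.Rodrigues(np.array([0,0,YAW]))[0]@[np.cos(t),0,np.sin(t)]; L=W0-.09*x
    Q=cv2.Rodrigues(x*psi)[0]; return L+Q@(p-L),Q@R
E
python3 - <<'E'
from h import *
np.set_printoptions(precision=2,suppress=True)
lo=np.array([-2.81,-.39,-1.27,.06,-1.19,.19,-2.82]);hi=np.array([2.81,2.02,1.25,2.57,4.33,2,2.82])
p,R=final(np.radians(-49)); q0=np.array(robot.get_state()["qpos"]); print(q0)
for d in range(-80,81,10):
    a,B=rotn(p,R,np.radians(d)); q=ik(cmd(a,B),B); qp=ik(cmd(a-[.09,0,0],B),B)
    m=lambda q:None if q is None else round(float(min((q-lo).min(),(hi-q).min())),2)
    print(d,a,(a-(-.101)*B[:,2])[2].round(3),m(q),m(qp),q,None if q is None else np.abs(np.array(q)-q0).max().round(2))
E
```

```text
[ 0.48  0.37 -0.29  1.62  0.11  1.17 -1.47]
-80 [0.68 0.25 0.19] 0.182 0.06 0.0 [-0.84  1.16  0.17  1.02  0.96  1.94 -2.36] 1.32
-70 [0.67 0.25 0.2 ] 0.177 0.09 0.02 [-0.69  1.02 -0.17  1.2   1.17  1.91 -2.49] 1.17
-60 [0.66 0.24 0.21] 0.173 0.24 0.11 [-0.66  0.9  -0.23  1.38  1.2   1.76 -2.54] 1.14
-50 [0.65 0.24 0.21] 0.169 0.24 0.08 [-0.61  0.78 -0.3   1.54  1.24  1.6  -2.58] 1.13
-40 [0.65 0.23 0.21] 0.165 0.2 0.05 [-0.5   0.67 -0.41  1.69  1.32  1.46 -2.62] 1.2
-30 [0.64 0.22 0.22] 0.162 0.17 0.03 [-0.31  0.59 -0.6   1.83  1.42  1.33 -2.65] 1.31
-20 [0.64 0.21 0.22] 0.16 0.15 0.03 [-0.18  0.49 -0.67  1.95  1.49  1.12 -2.67] 1.38
-10 [0.64 0.2  0.22] 0.159 0.11 0.02 [-0.18  0.36 -0.54  2.06  1.55  0.81 -2.71] 1.43
0 [0.64 0.19 0.22] 0.159 -0.0 None [-0.19  0.28 -0.38  2.14  1.72  0.5  -2.82] 1.61
10 [0.64 0.18 0.22] 0.159 0.02 0.01 [-1.19  0.34  0.93  2.22  3.71  0.21  1.41] 3.6
20 [0.64 0.17 0.22] 0.16 0.04 0.1 [ 0.1   0.26 -0.37  2.21  3.49  0.23  1.92] 3.39
30 [0.64 0.16 0.22] 0.162 0.04 0.12 [ 0.69  0.45 -0.91  2.17  3.92  0.23  1.76] 3.81
40 [0.65 0.16 0.21] 0.165 0.04 0.0 [-0.82  0.68  1.08  2.16  4.29  1.27  1.  ] 4.18
50 [0.65 0.15 0.21] 0.169 0.04 0.02 [-0.69  0.83  1.08  2.07  4.29  1.59  1.  ] 4.18
60 [0.66 0.14 0.21] 0.173 0.09 0.07 [ 0.88  0.86 -0.94  1.91 -1.1   0.64  0.92] 2.38
70 [0.67 0.14 0.2 ] 0.177 0.27 0.19 [ 0.87  0.99 -0.93  1.78 -0.92  0.81  0.82] 2.29
80 [0.67 0.14 0.19] 0.182 0.34 0.21 [ 0.84  1.12 -0.93  1.64 -0.8   0.99  0.76] 2.23
```

```bash
python3 - <<'E'
from h import *
np.set_printoptions(precision=3,suppress=True)
p,R=rotn(*final(np.radians(-49)),np.radians(-30))
pre=p+np.array([-.07,0,.0])
print(ik(cmd(pre,R),R))
try: robot.move_linear(cmd(pre,R),.22,frame=R)
except robot.PlanningError as e: print(e); robot.move_ptp(cmd(pre,R),R)
s=robot.get_state(); print(s["time"],s["qpos"],s["opening"],s["ee_pos"]-cmd(pre,R))
robot.move_linear(cmd(p,R),.06,frame=R); robot.pause(.2)
s=robot.get_state(); print(s["time"],s["qpos"],s["opening"],s["ee_pos"]-cmd(p,R)); print(np.array(s["tool_rot"]).T@R)
a=robot.grab_frame("scene")[:,:,::-1]; b=robot.grab_frame("top")[:,:,::-1]; w=cv2.rotate(robot.grab_frame("wrist")[:,:,::-1],cv2.ROTATE_180)
for n,i in zip("abw",(a,b,w)): cv2.imwrite(f"pics/fin_{n}.png",i)
t=np.radians(50); x=cv2.Rodrigues(np.array([0,0,YAW]))[0]@[np.cos(t),0,np.sin(t)]; L=W0-.09*x
u=proj(cam("scene"),L)[0].astype(int); v=proj(cam("wrist"),L)[0]; print(u,[559,419]-v, proj(cam("top"),L))
A=cv2.resize(a[u[1]-45:u[1]+45,u[0]-45:u[0]+45],(400,400),interpolation=cv2.INTER_CUBIC)
x0,y0=np.clip((np.array([559,419])-v-105).astype(int),0,[350,210])
B=cv2.resize(w[y0:y0+210,x0:x0+210],(400,400)); print(x0,y0)
cv2.imwrite("pics/fin.png",np.hstack([A,B]))
E
```

```text
[-0.198  0.592 -0.845  1.946  1.437  1.477 -2.755]
19.3917 [-0.514  0.474 -0.426  1.957  1.3    1.272 -2.725] 0.018231002070104196 [ 0.    -0.001  0.001]
20.9083 [-0.47   0.544 -0.388  1.831  1.343  1.232 -2.638] 0.018322688218523377 [-0.  0.  0.]
[[ 1. -0. -0.]
 [ 0.  1.  0.]
 [ 0. -0.  1.]]
[320 294] [276.274 192.786] [[211.025 170.458]]
171 87
```

View pics/fin.png

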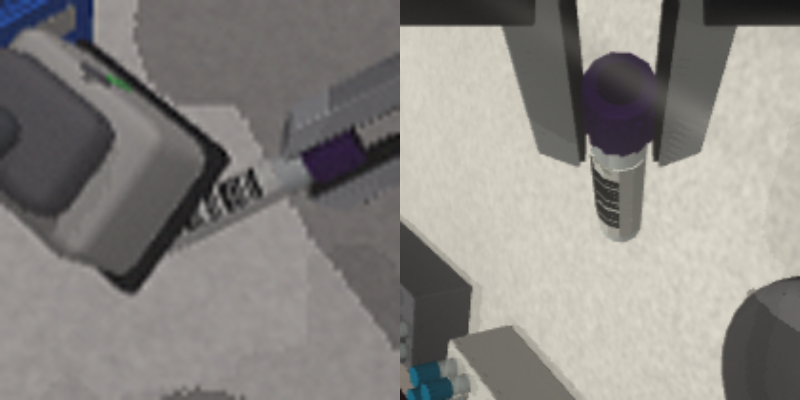

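```bash
python3 - <<'E'
from h import *
p,R=rotn(*final(np.radians(-49)),np.radians(-30))
z=-R[:,2]; Lp,_=rotn(*final(0,),0); t=np.radians(50); x=cv2.Rodrigues(np.array([0,0,YAW]))[0]@[np.cos(t),0,np.sin(t)]; y=np.cross(z,x)
foot=p-z*.101
S=cam("scene"); C0=-S[1].T@S[2]; d=C0-(foot+z*.05); print("scene cam az in tube frame",np.degrees(np.arctan2(d@y,d@x)))
Wc=cam("wrist"); C1=-Wc[1].T@Wc[2]; e=C1-(foot+z*.06); print("wrist az",np.degrees(np.arctan2(e@y,e@x)))
for n,c,im,zs,s in(("scene",S,cv2.imread("pics/fin_a.png"),(.055,.082),1),("wrist",Wc,cv2.rotate(cv2.imread("pics/fin_w.png"),cv2.ROTATE_180),(.03,.06,.07),-1)):
    for h in zs:
        # sample across: 23 offsets -11..11mm perpendicular to axis & view
        dd=(C0 if s==1 else C1)-(foot+z*h); w=np.cross(z,dd); w/=np.linalg.norm(w)  # +w = +azimuth
        row=[]
        for o in np.arange(-16,16.5,1):
            acc=[]
            for k in np.linspace(-.004,.004,9):
                u=proj(c,foot+z*(h+k)+w*o/1e3)[0]; u=u if s==1 else np.array([559,419])-u
                acc.append(cv2.getRectSubPix(im,(1,1),(float(u[0]),float(u[1])))[0,0])
            row.append(int(np.mean(acc)))
        print(n,h,row)
E
```

```text
scene cam az in tube frame 17.275917206226236
wrist az 45.48861473303784
scene 0.055 [39, 41, 49, 69, 94, 117, 130, 123, 95, 67, 60, 63, 66, 71, 73, 78, 78, 73, 71, 78, 90, 101, 104, 104, 111, 129, 144, 147, 146, 145, 146, 146, 148]
scene 0.082 [100, 98, 96, 95, 95, 95, 96, 98, 100, 102, 103, 104, 112, 126, 131, 128, 125, 123, 121, 115, 109, 103, 96, 89, 83, 81, 80, 78, 80, 88, 98, 103, 106]
wrist 0.03 [204, 203, 205, 203, 203, 203, 203, 207, 204, 200, 203, 204, 202, 199, 201, 200, 202, 203, 205, 205, 201, 202, 201, 199, 199, 200, 199, 202, 202, 201, 202, 201, 200]
wrist 0.06 [198, 201, 202, 201, 205, 199, 200, 204, 202, 201, 200, 204, 203, 202, 203, 199, 199, 204, 209, 205, 198, 199, 200, 197, 195, 199, 200, 206, 200, 198, 195, 198, 197]
wrist 0.07 [202, 203, 198, 201, 205, 202, 201, 203, 204, 200, 200, 202, 203, 202, 199, 199, 202, 202, 202, 203, 199, 201, 199, 197, 199, 202, 202, 201, 195, 198, 200, 200, 197]
```

```bash
python3 - <<'E'
from h import *
p,R=rotn(*final(np.radians(-49)),np.radians(-30)); z=-R[:,2]; foot=p-z*.101
c=cam("wrist"); C1=-c[1].T@c[2]; im=cv2.imread("pics/fin_w.png")
for h in(.03,.045,.06,.068,.08,.099):
    dd=C1-(foot+z*h); w=np.cross(z,dd); w/=np.linalg.norm(w); row=[]
    for o in np.arange(-12,12.5,1):
        # surface point on the near side
        acc=[]
        for k in np.linspace(-.004,.004,9):
            u=[559,419]-proj(c,foot+z*(h+k)+w*o/1e3)[0]; acc.append(cv2.getRectSubPix(im,(1,1),(float(u[0]),float(u[1])))[0,0])
        row.append(int(np.mean(acc)))
    print(h,row)
E
```

```text
0.03 [202, 198, 202, 192, 81, 77, 70, 65, 66, 61, 70, 70, 102, 112, 113, 112, 112, 104, 104, 104, 150, 194, 202, 204, 202]
0.045 [195, 200, 207, 182, 64, 56, 60, 63, 70, 71, 80, 84, 107, 111, 111, 111, 109, 103, 102, 102, 166, 202, 200, 195, 198]
0.06 [168, 191, 197, 166, 92, 151, 157, 140, 137, 148, 153, 150, 142, 137, 133, 126, 127, 124, 118, 105, 168, 201, 197, 192, 158]
0.068 [77, 57, 135, 186, 153, 145, 145, 129, 108, 112, 111, 107, 94, 87, 92, 99, 107, 100, 114, 118, 173, 196, 95, 59, 92]
0.08 [68, 44, 50, 157, 67, 48, 48, 48, 49, 47, 48, 47, 47, 47, 46, 46, 47, 47, 46, 48, 72, 81, 45, 45, 89]
0.099 [65, 39, 38, 42, 43, 46, 46, 47, 47, 46, 46, 45, 46, 47, 48, 50, 53, 55, 56, 58, 61, 63, 65, 70, 103]
```

```bash
python3 - <<'E'
from h import *
p,R=rotn(*final(np.radians(-49)),np.radians(-30)); z=-R[:,2]; foot=p-z*.101
u=proj(cam("scene"),[foot+z*.088,foot+z*.11]); print(u,"seen (343.6,287.2),(356.5,280.5)")
s=robot.get_state(); print(s["time"],s["opening"],s["force"])
if np.abs(u-[[343.6,287.2],[356.5,280.5]]).max()<4: robot.sign_off(); print("signed off")
E
```

```text
[[343.71239576 285.34895336]
 [354.49029047 280.15725584]] seen (343.6,287.2),(356.5,280.5)
21.0583 0.018285368321208858 [ 0.27009686 -0.10541413 -0.70331701]
the job is handed in; nothing more can be done
signed off
```

The violet tube is out of the blue rack and held still by its cap. Its bar code is turned to the scanner's window, centred at the planned 9 cm. I handed the job in at 21.1 s of the allowed 32 s.

- **First grasp missed:** the gripper closed on nothing above the cap. Both the wrist and scene cameras put the fingertips about 19 mm behind the reported TCP, where the brief says 19 mm ahead. I shifted every later pose by 38 mm along the tool, and the second grasp held at an opening of 18.3 mm. The tube had not moved after the miss.
- **Tube leaned sideways:** I turned the final pose 30° about the window's normal to stay clear of a joint limit. This does not change which way the code faces.
- **Position check:** the cap appears within about 2 pixels (about 5 mm) of where it should be in the scene picture. The measured force on the tool is under 1 N.
- **Angle check:** this is the least certain part.
    - The wrist view agrees with the code facing the window, to about 5°.
    - The coarse scene view suggested it could be turned about 8° one way.
    - An earlier reading of the label's edge suggested about 8° the other way, so I left the angle as it was.
- **Cap position:** the top and wrist cameras disagreed by about 5 mm in y. I used the wrist value, and the grasp confirmed it.
- **Other objects:** I planned the moves to stay clear of the scanner, the other tubes and the things on the bench. The pictures I took show no contact with any of them. I did not compare before-and-after pictures of the pots and marker.

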